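# Set the flip stops to the hand of the cover

## Robot

A 6-joint arm with a two-finger parallel gripper is mounted at the origin on the work surface. World frame = base frame: x ahead of the robot, y to its left, z up, the work surface at z = 0. Lengths are in mm, angles in rad, forces in N, time in s.
With the tool pointing down it reaches from about 400 to 925 mm from the base axis. Payload 12.5 kg.
Tool frame: the origin (TCP) lies midway between the tips of the shut fingers; the grasp point (between the pads) lies 19 mm behind it; z points along the fingers, y is the line along which they close (so a half turn about z gives the same grasp; the last joint's range is limited). The gripper opens to 95 mm and grips with 3 to 60 N. Pads are 20 mm wide; open, the fingers measure 119 mm over their backs; the gripper's body (75 mm by 180 mm) begins 59 mm behind the grasp point.
Start: joints at [-1.352, 0.491, 1.559, -0, 1.092, -0.106], TCP at [199.473, -592.332, 214.661] pointing down, gripper open.
Joint ranges: [-3.1, 3.1], [-0.84, 2.19], [0.05, 2.79], [-1.13, 4.28], [0.06, 2.93], [-2.69, 2.69]. Speed limits (rad/s): [2.22, 2.22, 2.79, 3.14, 3.14, 3.14].

## Interface

Orientations are given as [roll, pitch, yaw] about the fixed x, y, z axes, in that order (R = Rz(yaw) Ry(pitch) Rx(roll)).
In Python, from cell import state, viewer, env, models gives the robot as it stands. The module is installed in compiled form; this text tells all that it offers.
- The arm moves only by the tool arm_command, never from a script. Its argument "rows" is a list of rows, each a list of 2 entries, a list of its own where there are three numbers: the shift along the tool's x, y, z normalised to -1 to 1, where 1 is 0.25 m, then the turn about the tool's z normalised to -1 to 1, where 1 is pi rad. A call has exactly 5 rows; each row shifts and turns the commanded pose from where the row before left it, along the tool's axes as they then stand; what a row does not reach is not made up. A row lasts 1/10 s, in which the tool goes at most 50 mm and 8.59 degrees, less where a joint would pass 70% of its speed; a pose out of reach is approached as far as the arm can. A call with a number of a shift or a turn outside -1 to 1 is refused whole. A call with a gripper value outside its range is refused whole. "claw" is the opening, from 0 (shut) to 1 (fully open), set as the call begins (left out, the last holds). The fingers move at their own pace and stop on an object; the grip force is fixed at half the most. Time passes only in rows, so rows that do not move let the fingers close, or fill a call up. It gives the time, the measured TCP pose, the force, the opening and the grip force at its end, in the units of the state.
- state(): the state, without advancing time (a new reading comes with each control period).
- viewer.read_camera(name): name is "side" or "top" or "wrist"; returns (picture, depth): 400x640x3 uint8, red, green, blue; 400x640 float32, mm along the optical axis (not along the pixel's ray), 0 where there is no reading.
- viewer.get_calibration(name): a dict with "camera_matrix" (3x3 intrinsics, pixels), "world_to_cam" (4x4, takes a point from world to camera coordinates). Camera axes: x right, y up, looking along -z (the intrinsics and any distortion apply to the point x, -y, -z); pixel columns grow to the right and rows downward; lengths in mm; the calibration is good to about 2 mm. A picture is of the moment at which its call begins: read the wrist's pose just before it. get_calibration takes no time and is no camera call; for the wrist camera it gives the pose at the moment of the call.
- env.job_done(): hands the job in; it is judged then, once.
Trained networks look in the newest picture that a camera, given by its name, has taken for a name from the list of things; names that differ only in an ending like _2 or _b are one class to them, and where a whole thing is asked for, a point or a joint stands for the part that bears it (a point fixed in the world has none). Each returns a list of dicts, best first, with "confidence" (0 to 1); they miss things now and then, are a little off and sometimes report something else, mostly with a low value. They report only what shows in the picture. A call takes as long as a camera call. They do not tell look-alikes from the thing itself.
- models.search_frame(camera, label): "position" ([x, y, z] in mm, in world coordinates, good to about 4 mm: the middle of the surface that is visible of it).
- models.mark_of(camera, label): "position" ([x, y, z] in mm, in world coordinates, good to about 4 mm: a listed point, or the origin of a listed thing).
The state is a dict: "t": time; "joints": joint angles; "qvel": joint speeds; "tau": joint torques, N m; "eef_pos": TCP position; "tcp_rot": TCP orientation; "ft_force": force on the tool from outside, world axes, zero at the start; "moment": the same for the moment, N m; "opening": opening from 0.0 (shut) to 1.0 (fully open); "grip_force": force on a finger pad.
Only numpy, scipy, OpenCV 4.12 (cv2) and the standard library are available. Lean on these libraries where they do the work, as an engineer would, in place of code of your own. Each camera call takes 0.05 s, during which the arm holds its last target. There are 200 camera calls.

## Task

The bronze cover on the green mat is the next job. Looking outward along an arm from its hub, the side toe points either left or right: make both yellow flip stops the same hand as that cover by swinging over, fully down onto its other side, only the one that is mirrored. Leave the stop that is already right as it lies, and do not disturb the two covers.

Things in the scene. Friction and masses are not known exactly. Their poses are not given: they have to be found in the camera images.
- stop_a (a joint): Flip stop a: swing of its flat yellow arm about the hinge pin, rad. 0: the arm lies level along its hub's +y axis (right-handed); 1.571: upright; 3.142: it lies level along the hub's -y axis (left-handed). Stops at 0 and 3.142. The hinge is stiff, the arm stays wherever it is left; about 2 N at the knob moves it.
- hub_a (a point): Middle of the hinge pin of flip stop a, 36 mm above the bench; z up, x along the pin. The flat yellow arm is 14 mm wide, 10 thick; its one toe (14 mm wide, 40 mm out from the pin) always points to the hub's +x, to 55 mm from the arm's middle line. Two steel cheeks hold the pin (22 along y, 40 over x, tops 12 mm above the pin) on a fixed base 60 (x) by 80 (y) by 8 mm.
- knob_a (a point): Centre of the red grip knob at the end of the arm of flip stop a, 78 mm from the pin: a cylinder 16 mm in diameter, 20 mm long, axis parallel to the pin (hub's x), with flat end faces: pinched end to end it can turn between the fingers. 36 mm above bare bench when the arm lies flat. Its x is the hub's x; its y points from pin to knob.
- stop_b (a joint): Flip stop b: swing of its flat yellow arm about the hinge pin, rad. 0: the arm lies level along its hub's +y axis (right-handed); 1.571: upright; 3.142: it lies level along the hub's -y axis (left-handed). Stops at 0 and 3.142. The hinge is stiff, the arm stays wherever it is left; about 2 N at the knob moves it.
- hub_b (a point): Middle of the hinge pin of flip stop b, 36 mm above the bench; z up, x along the pin. The flat yellow arm is 14 mm wide, 10 thick; its one toe (14 mm wide, 40 mm out from the pin) always points to the hub's +x, to 55 mm from the arm's middle line. Two steel cheeks hold the pin (22 along y, 40 over x, tops 12 mm above the pin) on a fixed base 60 (x) by 80 (y) by 8 mm.
- knob_b (a point): Centre of the red grip knob at the end of the arm of flip stop b, 78 mm from the pin: a cylinder 16 mm in diameter, 20 mm long, axis parallel to the pin (hub's x), with flat end faces: pinched end to end it can turn between the fingers. 36 mm above bare bench when the arm lies flat. Its x is the hub's x; its y points from pin to knob.
- left_cover (a point): Centre, half-way up, of the left-handed bronze regulator cover: a round domed cover 80 mm in diameter, 34 mm high, with a flat arm 14 mm wide running from its rim along its own +x to 88 mm from the centre, and one side toe near the arm's end, reaching 49 mm to its +y (left as seen looking outward along the arm, from above). Lies flat, at any yaw, on the green mat or on the grey one; loose, 0.45 kg.
- right_cover (a point): Centre, half-way up, of the right-handed bronze regulator cover: a round domed cover 80 mm in diameter, 34 mm high, with a flat arm 14 mm wide running from its rim along its own +x to 88 mm from the centre, and one side toe near the arm's end, reaching 49 mm to its -y (right as seen looking outward along the arm, from above). Lies flat, at any yaw, on the green mat or on the grey one; loose, 0.45 kg.
- job_spot (a point): Centre of the top of the green job mat, a fixed square 190 mm wide and 4 mm thick. The cover lying on it is the job; the other cover lies on an equal grey mat.
Mind the look-alikes: they are no part of the job. What is shaped like the part that bears stop_b but blue or turquoise is not meant. Leave any pink look-alike of the part that bears right_cover alone.

How it is judged (in metres and radians):
At the end, for the whole second after the job is handed in: Both flip stops lie within 0.2 rad (11 degrees) of flat on the side that has the hand of the cover on the green mat (both joints near 3.142 for the left-handed cover, both near 0 for the right-handed one), at rest and let go (((horizontal distance between left_cover and job_spot below 0.08 m and value of joint each of stop_a, stop_b above 2.9416 rad) or (horizontal distance between right_cover and job_spot below 0.08 m and value of joint each of stop_a, stop_b below 0.2 rad)) and velocity of joint stop_a between -0.1 and 0.1 rad/s and velocity of joint stop_b between -0.1 and 0.1 rad/s); the robot touches nothing.
It fails at once if the stop that already had the right hand is swung more than about 20 degrees ((horizontal distance between left_cover and job_spot below 0.08 m and value of joint stop_b below 2.79 rad) or (horizontal distance between right_cover and job_spot below 0.08 m and value of joint stop_a above 0.35 rad)).
It fails at once if a cover is shifted by more than 15 mm (distance of any of left_cover, right_cover from where it was at the start of the episode above 0.015 m).
It also fails if it takes over 35 s, if anything falls off the work surface, if the arm or the gripper's body presses on something with over 40 N, if the wrist force passes 120 N, or if a joint passes its speed limit or range.

## Working session

There is one attempt and no reset: what is moved stays moved. The work goes in short steps, Python scripts to look and compute and a tool call to move; the robot and the scene stay as the last step left them, time stands still between calls to the robot, and variables do not carry over. Pictures are saved under pics/ and viewed, at most 10 in all, crops included, and the job is handed in when it is done.

Besides the shell and the picture viewer there is one more tool, called after "Call:" in YAML: its name, and indented under it one key for each argument. arm_command: Moves the arm, as the interface text tells. Scaled input: -1 to 1 covers 0.25 m each way for a shift and pi rad each way for a turn. Its arguments: {"type":"object","properties":{"rows":{"type":"array","items":{"type":"array"}},"claw":{"type":"number"}},"required":["rows"]}

```bash
mkdir -p pics; python3 - <<'E'
from cell import state, viewer, env, models
import cv2,numpy as np
for c in ("top","side"):
    p,d=viewer.read_camera(c); cv2.imwrite(f"pics/{c}0.png",p[:,:,::-1]); np.savez(f"{c}0.npz",p=p,d=d)
for l in ("hub_a","knob_a","left_cover","right_cover","job_spot"):
    print(l,[(np.round(r["position"]).tolist(),round(r["confidence"],2)) for r in models.mark_of("top",l)])
s=state();print(s["t"],s["eef_pos"],s["tcp_rot"])
E
```

```text
hub_a [([528.0, -187.0, 37.0], 0.66), ([415.0, -344.0, 32.0], 0.63), ([500.0, 176.0, 30.0], 0.6)]
knob_a [([521.0, 247.0, 38.0], 0.75), ([333.0, -49.0, 35.0], 0.69), ([384.0, -279.0, 42.0], 0.67), ([554.0, -260.0, 36.0], 0.57), ([793.0, 178.0, 21.0], 0.45)]
left_cover [([788.0, 172.0, 6.0], 0.36)]
right_cover [([794.0, 177.0, 21.0], 0.96), ([611.0, -7.0, 18.0], 0.83)]
job_spot [([793.0, 171.0, 4.0], 0.73), ([504.0, 174.0, 35.0], 0.33), ([791.0, 178.0, 21.0], 0.18)]
0.35 [ 199.4755068  -592.27136342  214.51388475] [-3.14137549e+00 -3.56968086e-05  3.24815273e-01]
```

View pics/top0.png

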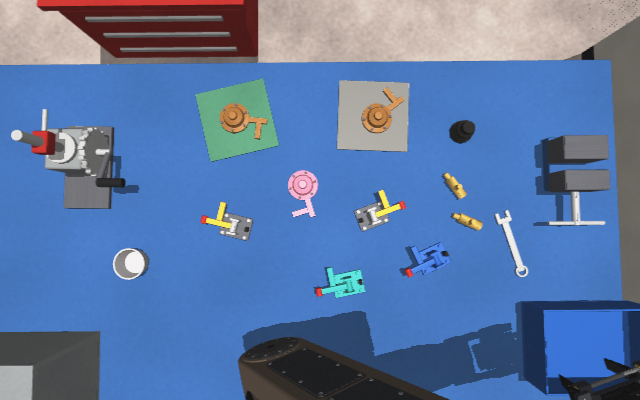

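View pics/side0.png

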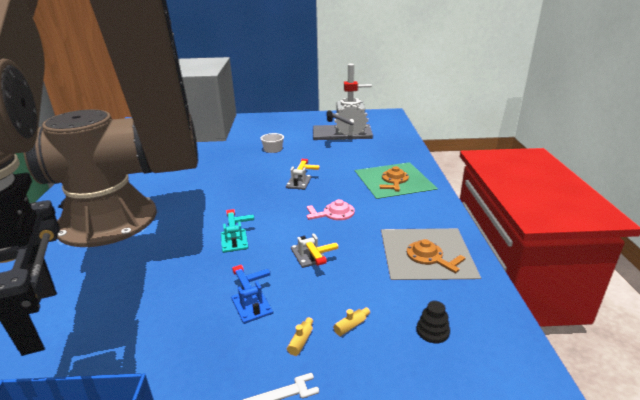

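The top view reads with +x up and +y left.
- **Job cover:** the green-mat cover at (235,118) has its arm pointing right and its toe pointing down, so it is right-handed.
- **Yellow stop at (235,225):** arm left, toe up, so right-handed. This is stop_a and is already correct.
- **Yellow stop at (372,215):** arm right with its knob at (404,206), toe up, so left-handed. This is stop_b, the mirrored one.
- **Look-alikes:** turquoise (345,285), blue (430,260) and the pink cover (303,185) are not part of the job.

Next I'll confirm this in a crop and measure.

```bash
cat > h.py <<'E'
import cv2,numpy as np
from cell import state, viewer, env, models
def world(cam,d,uv,cal=None):
    c=cal or viewer.get_calibration(cam);K=np.array(c["camera_matrix"]);T=np.linalg.inv(np.array(c["world_to_cam"]))
    u,v=uv[:,0],uv[:,1];z=d[v,u]
    P=np.stack([(u-K[0,2])/K[0,0]*z,-(v-K[1,2])/K[1,1]*z,-z,np.ones_like(z)])
    return (T@P)[:3].T
def mask(p,lo,hi,box):
    h=cv2.cvtColor(p,cv2.COLOR_RGB2HSV);m=cv2.inRange(h,lo,hi)
    v,u=np.nonzero(m);k=(u>=box[0])&(u<box[2])&(v>=box[1])&(v<box[3])
    return np.stack([u[k],v[k]],1)
E
python3 - <<'E'
from h import *
f=np.load("top0.npz");p,d=f["p"],f["d"]
box=(350,180,412,235)
for n,lo,hi in (("red",(0,150,80),(6,255,255)),("red2",(174,150,80),(180,255,255)),("yel",(22,120,80),(34,255,255))):
    uv=mask(p,lo,hi,box)
    if len(uv):
        w=world("top",d,uv);print(n,len(uv),w.mean(0).round(1),np.median(w,0).round(1),w.min(0).round(),w.max(0).round())
        if n=="yel":
            m=w[:,2]>30;print(np.round(w[m][:, :2][::6]).tolist())
for l in ("hub_b","knob_b"):
    for cam in("top","side"): print(l,cam,[(np.round(r["position"],1).tolist(),round(r["confidence"],2)) for r in models.mark_of(cam,l)])
a=cv2.resize(p[95:245,190:420][:,:,::-1],None,fx=3.4,fy=3.4,interpolation=cv2.INTER_CUBIC);cv2.imwrite("pics/crop1.png",a[:, :800])
E
```

```text
red 30 [ 554.6 -262.8   46.4] [ 553.8 -263.1   46.5] [ 546. -268.   43.] [ 564. -256.   49.]
red2 2 [ 555.2 -263.8   44. ] [ 555.2 -263.8   44. ] [ 549. -271.   44.] [ 562. -256.   44.]
yel 216 [ 553.2 -221.6   47.2] [ 549.  -219.9   43. ] [ 514. -256.   -0.] [ 593.  -45. 1023.]
[[593.0, -211.0], [590.0, -215.0], [585.0, -206.0], [583.0, -211.0], [580.0, -213.0], [578.0, -216.0], [575.0, -218.0], [573.0, -221.0], [567.0, -213.0], [565.0, -215.0], [562.0, -220.0], [560.0, -223.0], [557.0, -226.0], [554.0, -223.0], [554.0, -251.0], [552.0, -228.0], [551.0, -251.0], [549.0, -230.0], [549.0, -246.0], [547.0, -226.0], [546.0, -240.0], [546.0, -256.0], [544.0, -230.0], [544.0, -245.0], [542.0, -212.0], [542.0, -228.0], [541.0, -244.0], [539.0, -213.0], [539.0, -228.0], [537.0, -202.0], [536.0, -217.0], [534.0, -197.0], [534.0, -213.0], [531.0, -200.0], [531.0, -215.0], [529.0, -210.0]]
hub_b top [([528.0, -187.2, 36.6], 0.66), ([415.2, -344.5, 31.7], 0.63), ([500.3, 175.7, 30.5], 0.6)]
hub_b side [([348.4, -122.5, 35.5], 0.91), ([417.1, -349.7, 38.4], 0.86), ([504.4, 170.9, 36.2], 0.7)]
knob_b top [([521.1, 246.9, 37.6], 0.75), ([332.6, -49.4, 34.9], 0.69), ([383.5, -278.9, 42.2], 0.67), ([554.5, -259.8, 36.5], 0.57), ([793.1, 178.5, 21.4], 0.45)]
knob_b side [([333.3, -47.1, 32.4], 0.86), ([554.5, -263.2, 35.5], 0.78), ([518.7, 249.5, 36.4], 0.76), ([386.9, -277.4, 36.3], 0.76)]
```

View pics/crop1.png

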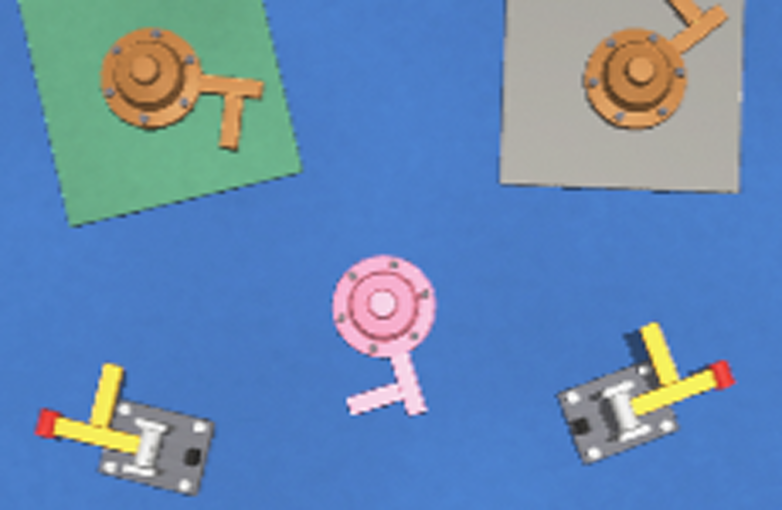

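The crop confirms it. The left yellow stop and the green-mat cover are both right-handed, and the right yellow stop (knob near (554,-262)) is the mirrored one. Its hub-to-knob distance comes out at 79 mm and the heights fit. I'll move above its knob.

Call:
arm_command:
  rows:
    - [[0.118,-0.053,0],0]
    - [[0.118,-0.053,0],0]
    - [[0.118,-0.053,0],0]
    - [[0.118,-0.053,0],0]
    - [[0.118,-0.053,0],0]
  claw: 0.6

```text
t: 1.05
eef_pos: [318.9, -481.6, 214.7]
tcp_rot: [3.141, 0.0, 0.325]
ft_force: [1.2, -0.8, -0.5]
opening: 0.641
grip_force: 0.0
```

Call:
arm_command:
  rows:
    - [[0.118,-0.053,0],0]
    - [[0.118,-0.053,0],0]
    - [[0.118,-0.053,0],0]
    - [[0.118,-0.053,0],0]
    - [[0.118,-0.053,0],0]

```text
t: 1.55
eef_pos: [437.7, -371.6, 214.8]
tcp_rot: [3.141, -0.0, 0.325]
ft_force: [0.1, 0.0, 0.3]
opening: 0.596
grip_force: 0.0
```

Call:
arm_command:
  rows:
    - [[0.118,-0.053,0],0]
    - [[0.118,-0.053,0],0]
    - [[0.118,-0.053,0],0]
    - [[0.118,-0.053,0],0]
    - [[0.118,-0.053,0],0]

```text
t: 2.05
eef_pos: [556.3, -261.7, 214.7]
tcp_rot: [3.141, -0.0, 0.325]
ft_force: [0.9, -0.5, -0.4]
opening: 0.601
grip_force: 0.0
```

Call:
arm_command:
  rows:
    - [[0,0,0],0.045]
    - [[0,0,0],0.045]
    - [[0,0,0],0.045]
    - [[0,0,0],0.045]
    - [[0,0,0],0.045]

```text
t: 2.55
eef_pos: [555.4, -262.7, 214.6]
tcp_rot: [3.142, -0.0, -0.388]
ft_force: [0.0, -0.6, 0.6]
opening: 0.606
grip_force: 0.0
```

Call:
arm_command:
  rows:
    - [[0,0,0],0.046]
    - [[0,0,0],0.046]
    - [[0,0,0],0.046]
    - [[0,0,0],0.046]
    - [[0,0,0],0.046]

```text
t: 3.05
eef_pos: [555.4, -262.7, 214.7]
tcp_rot: [-3.142, -0.0, -1.111]
ft_force: [0.5, -0.4, 0.4]
opening: 0.598
grip_force: 0.0
```

Call:
arm_command:
  rows:
    - [[0,0,0],0.045]
    - [[0,0,0],0]
    - [[0,0,0],0]
    - [[0,0,0],0]
    - [[0,0,0],0]

```text
t: 3.55
eef_pos: [555.4, -262.8, 214.6]
tcp_rot: [3.142, -0.0, -1.244]
ft_force: [0.0, -0.4, 0.2]
opening: 0.598
grip_force: 0.0
```

```bash
python3 - <<'E'
from h import *
cal=viewer.get_calibration("wrist");p,d=viewer.read_camera("wrist");cv2.imwrite("pics/w1.png",p[:,:,::-1]);np.savez("w1.npz",p=p,d=d)
for n,lo,hi in (("red",(0,150,60),(6,255,255)),("yel",(22,120,60),(34,255,255))):
    uv=mask(p,lo,hi,(0,0,640,400)); w=world("wrist",d,uv,cal)
    w=w[(abs(w[:,0]-550)<90)&(abs(w[:,1]+230)<90)&(w[:,2]>36)&(w[:,2]<55)];print(n,len(w),w.mean(0).round(1))
    if len(w)>10:
        r=cv2.minAreaRect(w[:,:2].astype(np.float32));print(r)
        v=np.array([.321,-.947]);print((w[:,:2]@v).min(),(w[:,:2]@v).max(),(w[:,:2]@[-.947,-.321]).min(),(w[:,:2]@[-.947,-.321]).max())
for l in ("hub_b","knob_b"): print(l,[(np.round(r["position"],1).tolist(),round(r["confidence"],2)) for r in models.mark_of("wrist",l)])
E
```

```text
red 210 [ 554.7 -263.5   45.5]
((554.3487548828125, -263.3041076660156), (16.744855880737305, 13.011353492736816), 19.77745246887207)
420.653802813288 433.8297234113682 -448.7352857167661 -432.0539239313172
yel 1315 [ 554.  -222.7   42.4]
((563.5262451171875, -217.96810913085938), (59.95920181274414, 63.98318862915039), 20.40704917907715)
355.88200451016826 419.98106485060197 -493.7073671983218 -433.62886401746624
hub_b [([412.8, -346.4, 35.7], 0.87), ([526.9, -189.2, 38.6], 0.6)]
knob_b [([553.6, -261.1, 36.8], 0.86), ([381.7, -276.1, 38.5], 0.64)]
```

View pics/w1.png

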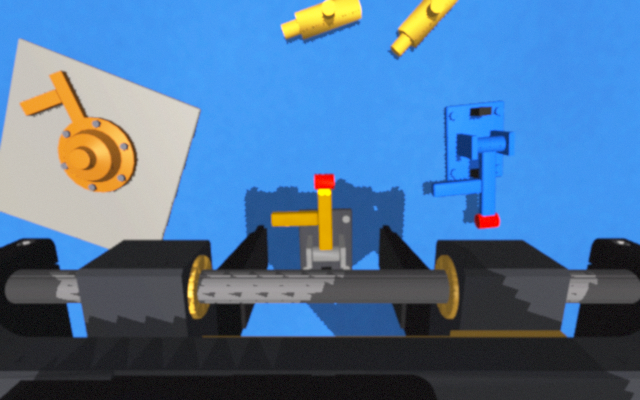

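The wrist view shows the red knob at (324,181) between the open fingers and the toe at (290,218). The pin yaw is about 20°. I'll trim the yaw, go down and grip.

Call:
arm_command:
  rows:
    - [[-0.002,0.004,0.13],-0.007]
    - [[0,0,0.19],0]
    - [[0,0,0.19],0]
    - [[0,0,0.17],0]
    - [[0,0,0.1],0]

```text
t: 4.2
eef_pos: [553.2, -262.0, 16.5]
tcp_rot: [3.139, 0.003, -1.223]
ft_force: [-0.8, -0.2, -0.0]
opening: 0.597
grip_force: 0.0
```

Call:
arm_command:
  rows:
    - [[0,0,0],0]
    - [[0,0,0],0]
    - [[0,0,0],0]
    - [[0,0,0],0]
    - [[0,0,0],0]
  claw: 0

```text
t: 4.7
eef_pos: [554.8, -262.9, 20.9]
tcp_rot: [-3.14, -0.002, -1.224]
ft_force: [0.6, 0.0, -0.8]
opening: 0.237
grip_force: 0.0
```

Call:
arm_command:
  rows:
    - [[0,0,0],0]
    - [[0,0,0],0]
    - [[0,0,0],0]
    - [[0,0,0],0]
    - [[0,0,0],0]

```text
t: 5.2
eef_pos: [554.5, -262.9, 19.8]
tcp_rot: [-3.141, -0.001, -1.224]
ft_force: [-0.4, -4.0, 3.4]
opening: 0.212
grip_force: 30.0
```

Call:
arm_command:
  rows:
    - [[-0.007,0,-0.065],0]
    - [[-0.02,0,-0.062],0]
    - [[-0.033,0,-0.056],0]
    - [[-0.044,0,-0.049],0]
    - [[-0.053,0,-0.038],0]

```text
t: 5.7
eef_pos: [540.5, -224.8, 88.2]
tcp_rot: [3.142, -0.0, -1.224]
ft_force: [2.5, 0.7, -9.9]
opening: 0.206
grip_force: 30.0
```

The grip holds at 30 N and the TCP is on the arc, so I'll continue the swing.

Call:
arm_command:
  rows:
    - [[-0.06,0,-0.027],0]
    - [[-0.064,0,-0.013],0]
    - [[-0.065,0,0],0]
    - [[-0.064,0,0.013],0]
    - [[-0.06,0,0.027],0]

```text
t: 6.2
eef_pos: [513.7, -151.2, 89.0]
tcp_rot: [-3.141, -0.002, -1.224]
ft_force: [-4.0, -2.9, 9.3]
opening: 0.206
grip_force: 30.0
```

Call:
arm_command:
  rows:
    - [[-0.053,0,0.038],0]
    - [[-0.044,0,0.049],0]
    - [[-0.033,0,0.056],0]
    - [[-0.02,0,0.062],0]
    - [[-0.007,0,0.065],0]

```text
t: 6.7
eef_pos: [499.7, -113.0, 20.1]
tcp_rot: [3.141, 0.001, -1.223]
ft_force: [-3.2, 4.4, 5.6]
opening: 0.206
grip_force: 30.0
```

Call:
arm_command:
  rows:
    - [[0,0,0.01],0]
    - [[0,0,0],0]
    - [[0,0,0],0]
    - [[0,0,0],0]
    - [[0,0,0],0]

```text
t: 7.2
eef_pos: [499.6, -113.0, 17.4]
tcp_rot: [3.14, 0.002, -1.224]
ft_force: [-1.8, 10.3, -0.3]
opening: 0.204
grip_force: 30.0
```

Call:
arm_command:
  rows:
    - [[0,0,0],0]
    - [[0,0,0],0]
    - [[0,0,0],0]
    - [[0,0,0],0]
    - [[0,0,0],0]
  claw: 0.6

```text
t: 7.7
eef_pos: [501.0, -115.2, 17.2]
tcp_rot: [-3.142, -0.0, -1.224]
ft_force: [-0.0, 0.8, -0.1]
opening: 0.567
grip_force: 0.0
```

Call:
arm_command:
  rows:
    - [[0,0,-0.05],0]
    - [[0,0,-0.15],0]
    - [[0,0,-0.18],0]
    - [[0,0,-0.18],0]
    - [[0,0,-0.18],0]

```text
t: 8.2
eef_pos: [500.5, -115.1, 204.9]
tcp_rot: [-3.141, -0.0, -1.224]
ft_force: [0.7, -0.3, 0.3]
opening: 0.599
grip_force: 0.0
```

Call:
arm_command:
  rows:
    - [[0,0,0],0]
    - [[0,0,0],0]
    - [[0,0,0],0]
    - [[0,0,0],0]
    - [[0,0,0],0]

```text
t: 8.7
eef_pos: [500.7, -115.1, 201.1]
tcp_rot: [3.14, 0.001, -1.224]
ft_force: [0.2, -0.7, 0.6]
opening: 0.604
grip_force: 0.0
```

```bash
python3 - <<'E'
from h import *
cal=viewer.get_calibration("wrist");p,d=viewer.read_camera("wrist")
q,_=viewer.read_camera("side");cv2.imwrite("pics/w2.png",np.vstack([p[150:350,100:500],q[120:320,150:550]])[:,:,::-1])
for n,lo,hi in (("red",(0,150,60),(6,255,255)),("yel",(22,120,60),(34,255,255))):
    uv=mask(p,lo,hi,(0,0,640,400)); w=world("wrist",d,uv,cal)
    w=w[(abs(w[:,0]-510)<80)&(abs(w[:,1]+140)<80)&(w[:,2]>15)&(w[:,2]<150)];print(n,len(w),w.mean(0).round(1),np.percentile(w[:,2],[5,50,95]))
print(state()["ft_force"],state()["eef_pos"])
E
```

```text
red 212 [ 501.3 -116.7   49.2] [47.39723792 49.31354535 50.79484808]
yel 1758 [ 526.7 -148.7   44.1] [41.82788559 44.12650722 46.30423527]
[-0.24055422  0.14605989 -0.10908837] [ 500.89543636 -115.15198073  201.43738588]
```

View pics/w2.png

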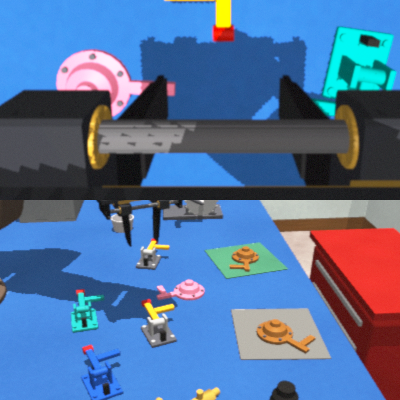

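The arm now lies on its other side. The knob top reads 49 mm at (501,-117), about 4 mm above its earlier flat reading of 45.5 mm. That is roughly 0.05 rad from flat, well inside the 0.2 rad limit. The covers and the other stop look unmoved and the gripper is clear, so I'm handing in.

```bash
python3 -c "
from cell import env
print(env.job_done())"
```

```text
the job is handed in; nothing more can be done
None
```

I swung the mirrored stop (stop_b) over to the right-handed side, matching the cover on the green mat, left stop_a and both covers untouched, and handed the job in; the hand-in returned no verdict.

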